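Find the grinding jar with the ball left inside and set it in the opening stand

ROBOT

A 6-joint arm with a two-finger parallel gripper is mounted at the origin on the work surface. World frame = base frame: x ahead of the robot, y to its left, z up, the work surface at z = 0. Lengths are in m, angles in rad, forces in N, time in s.
With the tool pointing down it reaches from about 0.35 to 0.975 m from the base axis. Payload 4.9 kg.
Tool frame: the origin (TCP) lies midway between the tips of the shut fingers; the grasp point (between the pads) lies 19 mm behind it (manip.pinch_z is the x of the grasp point in the tool frame, in m); x points along the fingers, y is the direction in which the jaws open and shut, and the axes are right-handed (so a half turn about x gives the same grasp; the last joint's range is limited). The gripper opens to 85 mm and grips with 20 to 120 N. Pads are 22 mm wide; open, the fingers measure 114 mm over their backs; the gripper's body (76 mm by 85 mm) begins 54 mm behind the grasp point. The pads swing forward as they close: fully open they stand 13 mm farther back than shut.
Start: joints at [-1.289, 0.053, 1.613, -0, 1.476, -0.119], TCP at [0.244, -0.575, 0.231] pointing down, gripper open.
Joint ranges: [-3.01, 3.01], [-1.01, 2.22], [0.06, 2.58], [-1.02, 4.17], [0.09, 2.62], [-3.14, 3.14]. Speed limits (rad/s): [2.57, 2.57, 3.14, 3.14, 3.14, 3.14].

INTERFACE

Orientations are given as a unit quaternion [w, x, y, z].
In Python, from plant import sensors, cams, workorder, manip gives the robot as it stands.
- The arm moves only by the tool drive_tool, never from a script. Its argument "series" is a list of rows, each an object of numbers: "x", "y", "z": the shift along the tool's x, y, z in units of 25 mm (1.0 is 25 mm); "ax", "ay", "az": the turn, a rotation vector about the tool's x, y, z in units of 5 degrees (1.0 is 5 degrees). A call has 1 to 5 rows; each row is the pose to reach, as a shift and turn from the pose commanded when the call began, along the tool's axes at that moment; what a row does not reach only later rows make up. A row lasts 1/12 s, in which the tool goes at most 41.7 mm and 7.16 degrees, less where a joint would pass 70% of its speed; a pose out of reach is approached as far as the arm can. A call with a gripper value outside its range is refused whole. "hand" is the opening, from 0 (shut) to 1 (fully open), set as the call begins (left out, the last holds). The fingers move at their own pace and stop on an object; the grip force is fixed at half the most. Time passes only in rows, so rows that repeat a pose let the fingers close. It gives the time, the measured TCP pose, the force and the opening at its end, in the units of the state.
- sensors.state(): the state, without advancing time (a new reading comes with each control period).
- cams.grab_frame(name): name is "scene" or "top" or "wrist"; returns a dict with "img" (480x640x3 uint8, blue, green, red), "camera_matrix" (3x3 intrinsics, pixels), "cam_to_world" (4x4, takes a point from camera to world coordinates). Camera axes: x right, y down, z forward; pixel columns grow to the right and rows downward; lengths in m; the calibration is good to about 2 mm. A picture is of the moment at which its call begins. There is no depth.
- workorder.job_done(): hands the job in, once; it reports no verdict.
The state is a dict: "time": time; "joint_pos": joint angles; "joint_vel": joint speeds; "joint_efforts": joint torques, N m; "tool_pos": TCP position; "tool_rot": TCP orientation; "contact_force": force on the tool from outside, world axes, zero at the start; "ft_torque": the same for the moment, N m; "gripper_width": opening from 0.0 (shut) to 1.0 (fully open).
Only numpy, scipy, OpenCV 4.12 (cv2) and the standard library are available. Lean on these libraries where they do the work, as an engineer would, in place of code of your own. Each camera call takes 0.05 s, during which the arm holds its last target.

TASK

One of the three sealed grinding jars still has its steel ball inside. Pick up a jar, keep it clear of the bench and gently rock it lengthwise to and fro a few times to feel for the ball; put an empty jar back, label up, where it lay, and when you have felt the ball run to and fro from end to end in a jar, lower that one gently, label up, between the cheeks of the green opening stand until it sits fully down, and let go. Go by feel, not by elimination; leave the bottle, the beaker and the pot alone.

Things in the scene. Friction and masses are not known exactly. Their poses are not given: they have to be found in the camera images.
- jar1_mid (a point): one of three identical opaque sealed grinding jars lying on the bench: flat-sided aluminium body 54 mm wide and high, round blue end caps, 144 mm long over all, symmetrical end for end, small white label on top; 0.31 to 0.63 kg empty (they differ, so weight tells little). This point: the jar's very centre, 27 mm above its underside; x along its length, y across, z up through the label
- jar2_mid (a point): centre of another such jar, the same in every way, same axes. Inside each jar is a hollow 116 mm long, 42 mm wide and high. In one of the three (not always the same one) a loose, unmeasured 36 mm steel ball, 0.19 kg, rolls freely along it, starting near the middle, able to run 40 mm either way; the other two are empty and balanced about their centres
- jar3_mid (a point): centre of the third such jar, same axes. Tilting the jar with the ball 10 to 25 degrees lengthwise makes the ball roll to the low end within half a second and knock softly there; brought back slowly to level it stays near that end. So held level after a tilt one way and after one the other way, the moment on the hand about the jar's y axis differs by 0.08 to 0.15 N m; with an empty jar it does not differ
- stand: opening stand, fixed to the bench: dark foot plate 176 x 90 x 4 mm with two green saddles 12 mm high, 62 mm either side of its middle along x; each has two cheeks with white guide lips, tops 46 mm above the bench, 61 mm apart across y (3.5 mm spare each side of a jar), 67 mm at the top; 98 mm along x between the pairs is free for fingers. Origin: middle of underside; z up
- stand_seat (a point): middle of the stand at the height of its saddles, 12 mm above the bench; a jar that sits fully down has its centre 27 mm straight above this point, its x axis along the stand's x axis (either way round)
- reagent_bottle: A bystander: closed amber glass bottle with a red cap, 60 mm across, 120 mm high; origin at the middle of its underside
- beaker: A bystander: clear glass beaker, 70 mm across, 90 mm high, empty; origin at the middle of its underside
- white_pot: A bystander: closed white plastic pot, 72 mm across, 100 mm high; origin at the middle of its underside
There are look-alikes about, which are no part of the job. What is shaped like the part that bears jar2_mid but pink, purple or yellow is not meant.

How it is judged:
By the outcome, as a careful person would: the job done as asked, in the order asked, and still so for the second after the job is handed in, with the robot touching nothing.
It also fails if it takes over 72 s, if anything falls off the work surface, if the arm or the gripper's body presses on something with over 40 N, if the wrist force passes 120 N, or if a joint passes its speed limit or range.

## Working session

There is one attempt and no reset: what is moved stays moved. The work goes in short steps, Python scripts to look and compute and a tool call to move; the robot and the scene stay as the last step left them, time stands still between calls to the robot, and variables do not carry over. Pictures are saved under pics/ and viewed, and the job is handed in when it is done.

Besides the shell and the picture viewer there is one more tool, called as name(argument=value, ...) on one line, values as JSON. drive_tool: Moves the arm, as the interface text tells. Its arguments: {"type":"object","properties":{"series":{"type":"array","items":{"type":"object","properties":{"x":{"type":"number"},"y":{"type":"number"},"z":{"type":"number"},"ax":{"type":"number"},"ay":{"type":"number"},"az":{"type":"number"}}}},"hand":{"type":"number"}},"required":["series"]}

```bash
ls; mkdir -p pics
python3 - <<'E'
from plant import sensors,cams,manip
import cv2
print(sensors.state()); print(manip.pinch_z, [a for a in dir(manip) if a[0]!='_'])
for n in("scene","top"):
    f=cams.grab_frame(n); cv2.imwrite(f"pics/{n}0.png",f["img"]); print(n,f["camera_matrix"].tolist(),f["cam_to_world"].round(4).tolist())
E
```

```text
pics
{'time': 0.0, 'joint_pos': array([-1.28902164e+00,  5.33495817e-02,  1.61429087e+00,  1.11807803e-05,
        1.47599499e+00, -1.18992980e-01]), 'joint_vel': array([ 0.00134961, -0.00185324,  0.00015264,  0.00130833, -0.00062356,
       -0.00079204]), 'joint_efforts': array([-8.87331789e-04, -3.93685055e+01, -3.70178425e+01, -3.33964026e-04,
        6.95966752e-03,  1.39120067e-05]), 'tool_pos': array([ 0.24366203, -0.57487334,  0.2300694 ]), 'tool_rot': array([-0.14002582, -0.69290267, -0.14146614,  0.69301226]), 'contact_force': array([ 0.24615213,  0.34885176, -0.33936643]), 'ft_torque': array([-0.04002943,  0.01821862, -0.00657589]), 'gripper_width': 1.000354707686608}
-0.0187 ['IKError', 'pinch_z']
scene [[534.8762456210203, 0.0, 318.10284581835805], [0.0, 534.8762456210203, 237.69961543548217], [0.0, 0.0, 1.0]] [[-0.313, 0.5665, -0.7623, 1.6768], [0.9497, 0.1963, -0.244, 0.3021], [0.0114, -0.8003, -0.5994, 0.9271], [0.0, 0.0, 0.0, 1.0]]
top [[444.08864451887433, 0.0, 315.2203174984895], [0.0, 444.08864451887433, 229.2155016406023], [0.0, 0.0, 1.0]] [[0.0074, -0.9937, 0.1121, 0.419], [-1.0, -0.0069, 0.0049, -0.063], [-0.0041, -0.1121, -0.9937, 1.1536], [0.0, 0.0, 0.0, 1.0]]
```

View pics/top0.png

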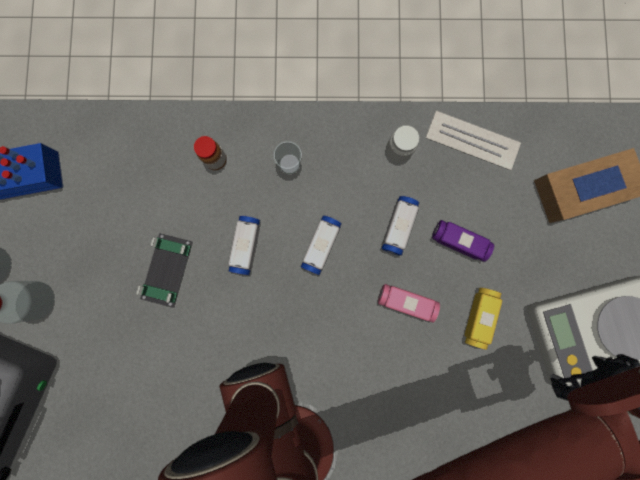

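View pics/scene0.png

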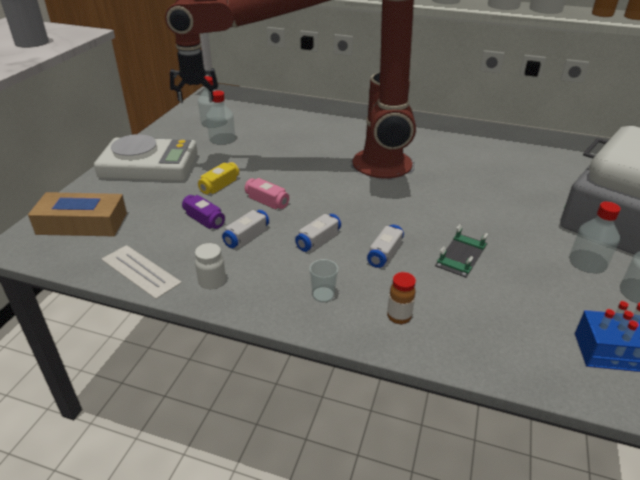

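Top picture: three white/blue jars at (244,245), (321,245) and (401,226), with the stand at (166,270). The look-alikes are purple (463,241), pink (409,303) and yellow (485,318). The bystanders are the bottle (208,150), beaker (288,158) and pot (404,140). By the description I want the aluminium jars with blue caps. Next is a close crop to check that.

```bash
cat > h.py <<'E'
import numpy as np,cv2
from plant import sensors,cams,manip
from scipy.spatial.transform import Rotation as R
def ray(f,uv,z):
    K=f["camera_matrix"];T=f["cam_to_world"]
    d=T[:3,:3]@np.linalg.solve(K,[uv[0],uv[1],1.]);o=T[:3,3]
    return o+d*(z-o[2])/d[2]
def proj(f,P):
    P=np.atleast_2d(P);T=np.linalg.inv(f["cam_to_world"]);c=P@T[:3,:3].T+T[:3,3]
    p=c@f["camera_matrix"].T;return p[:,:2]/p[:,2:]
def rot(s=None):
    q=(s or sensors.state())["tool_rot"];return R.from_quat([q[1],q[2],q[3],q[0]])
E
python3 - <<'E'
from h import *
f=cams.grab_frame("top");im=f["img"]
cv2.imwrite("pics/crop0.png",cv2.resize(im[185:315,130:430],None,fx=2.6,fy=2.6,interpolation=cv2.INTER_CUBIC))
hsv=cv2.cvtColor(im,cv2.COLOR_BGR2HSV)
blue=cv2.inRange(hsv,(105,120,60),(130,255,255))
n,l,s,c=cv2.connectedComponentsWithStats(blue)
for i in range(1,n):
    if 30<s[i,4]<600: print("blue",s[i],c[i].round(1),ray(f,c[i],.035).round(4))
g=cv2.inRange(hsv,(65,80,40),(95,255,255))
n,l,s,c=cv2.connectedComponentsWithStats(g)
for i in range(1,n):
    if s[i,4]>30: print("green",s[i],c[i].round(1),ray(f,c[i],.012).round(4))
E
```

```text
blue [398 196  21   9  94] [408.5 199.7] [ 0.6226 -0.295   0.035 ]
blue [239 216  20   8  96] [248.6 219.1] [0.57   0.1122 0.035 ]
blue [322 216  19  11  92] [331.1 220.4] [ 0.568  -0.0976  0.035 ]
blue [382 244  21  11 121] [391.8 248.8] [ 0.4969 -0.2509  0.035 ]
blue [301 263  20  12 105] [310.4 268.3] [ 0.4465 -0.0461  0.035 ]
blue [229 267  21   8 108] [238.9 270.5] [0.4397 0.1334 0.035 ]
green [156 238  26  15 221] [168.9 245.4] [0.5032 0.3199 0.012 ]
green [184 246   6  10  35] [186.8 250.4] [0.4906 0.2731 0.012 ]
green [143 285  34  17 278] [158.  292.7] [0.3822 0.3424 0.012 ]
green [ 36 380  11  11  67] [ 40.9 385.1] [0.1518 0.6241 0.012 ]
```

View pics/crop0.png

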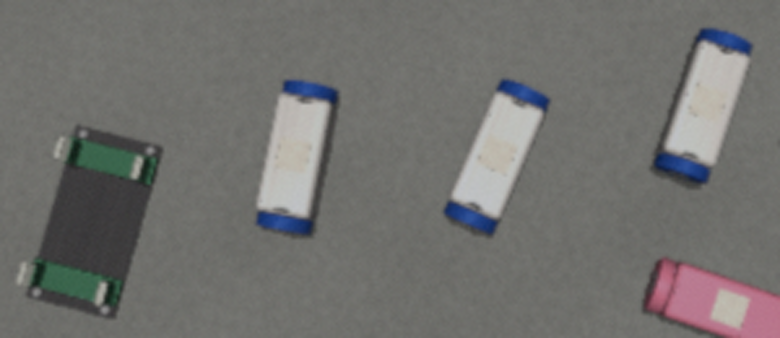

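The crop confirms three aluminium jars with blue caps and light labels, and the stand with two green saddles. Next I fit the jar and stand poses against both cameras.

```bash
cat >> h.py <<'E'
from scipy.optimize import minimize
def jarpts(x,y,a,z0=0.0):
    t=np.linspace(0,2*np.pi,24,endpoint=False);P=[]
    for s in(-.072,.072):
        P+= [[s,.027*np.cos(k),.027+.027*np.sin(k)] for k in t]
    for s in(-.06,.06):
        for b in(-.027,.027):
            for c in(0,.054): P.append([s,b,c])
    P=np.array(P);c,s=np.cos(a),np.sin(a)
    return np.c_[P[:,0]*c-P[:,1]*s+x,P[:,0]*s+P[:,1]*c+y,P[:,2]+z0]
def jarmask(f):
    hsv=cv2.cvtColor(f["img"],cv2.COLOR_BGR2HSV)
    m=cv2.inRange(hsv,(105,110,50),(130,255,255))|cv2.inRange(hsv,(0,0,135),(180,60,255))
    return m
def fitjar(fs,x,y,a):
    ms=[jarmask(f) for f in fs]
    def cost(p):
        t=0
        for f,m in zip(fs,ms):
            q=proj(f,jarpts(*p)); h=cv2.convexHull(q.astype(np.float32))[:,0]
            lo=np.floor(h.min(0)-8).astype(int);hi=np.ceil(h.max(0)+8).astype(int)
            S=4;M=np.zeros(((hi-lo)[1]*S,(hi-lo)[0]*S),np.uint8)
            cv2.fillConvexPoly(M,np.round(((h-lo+.5)*S-.5)*16).astype(np.int32),255,shift=4)
            mm=cv2.resize(m[lo[1]:hi[1],lo[0]:hi[0]],None,fx=S,fy=S,interpolation=cv2.INTER_LINEAR)
            mm=(mm>127)*255
            t+=np.sum(mm!=M)/S/S
        return t
    r=minimize(cost,[x,y,a],method="Nelder-Mead",options=dict(initial_simplex=[[x,y,a],[x+.008,y,a],[x,y+.008,a],[x,y,a+.08]],xatol=1e-4,fatol=.1))
    return r.x,r.fun
E
python3 - <<'E'
from h import *
ft=cams.grab_frame("top");fc=cams.grab_frame("scene")
for n,p,q in (("A",(.57,.1122),(.4397,.1334)),("B",(.568,-.0976),(.4465,-.0461)),("C",(.6226,-.295),(.4969,-.2509))):
    p=np.array(p);q=np.array(q);c=(p+q)/2;a=np.arctan2(*(p-q)[::-1])
    for fs in([ft],[fc],[ft,fc]):
        r,v=fitjar(fs,*c,a);print(n,r.round(4),np.degrees(r[2]).round(2),round(v,1))
print(rot().as_matrix().round(3))
E
```

```text
A [ 0.5041  0.1252 -0.1444] -8.27 340.5
A [ 0.4989  0.1174 -0.0338] -1.93 342.6
A [ 0.5033  0.1227 -0.1144] -6.55 733.3
B [ 0.506  -0.0726 -0.3946] -22.61 172.3
B [ 0.4957 -0.0844 -0.1479] -8.47 519.1
B [ 0.505  -0.0727 -0.3707] -21.24 768.8
C [ 0.558  -0.274  -0.3587] -20.55 304.1
C [ 0.5343 -0.2881 -0.0093] -0.53 628.2
C [ 0.5563 -0.2735 -0.2758] -15.8 1001.4
[[-0.     0.39  -0.921]
 [ 0.001 -0.921 -0.39 ]
 [-1.    -0.001 -0.   ]]
```

```bash
cat >> h.py <<'E'
def go(x,y,z,yaw):   # yaw: heading of jar x axis (rad), tool pointing down; prints units
    s=sensors.state();r=rot(s);d=r.inv().apply(np.array([x,y,z])-s["tool_pos"])/.025
    best=None
    for k in(0,np.pi):
        ty=np.array([-np.sin(yaw+k),np.cos(yaw+k),0]);tx=np.array([0,0,-1.]);M=np.c_[tx,ty,np.cross(tx,ty)]
        v=(r.inv()*R.from_matrix(M)).as_rotvec(degrees=True)/5
        if best is None or np.linalg.norm(v)<np.linalg.norm(best): best=v
    print("t",round(s["time"],2),"pos",s["tool_pos"].round(4),"shift",d.round(2),"turn",best.round(2),"J",s["joint_pos"].round(2))
E
python3 -c "
from h import *
go(.559,-.273,.2,-.35)"
```

```text
t 0.25 pos [ 0.2438 -0.5752  0.2307] shift [  1.24  -6.21 -16.33] turn [8.6  0.   0.01] J [-1.29  0.05  1.61 -0.    1.48 -0.12]
```

drive_tool(series=[{"x": 0.2,"y": -0.6,"z": -1.5,"ax": 1.2},{"x": 0.4,"y": -1.2,"z": -3.0,"ax": 2.4},{"x": 0.6,"y": -1.8,"z": -4.5,"ax": 3.6},{"x": 0.8,"y": -2.4,"z": -6.0,"ax": 4.8},{"x": 1.0,"y": -3.0,"z": -7.5,"ax": 6.0}])

```text
schema error: expected keys x, y, z, ax, ay, az
```

```bash
python3 -c "
from h import *
go(.559,-.273,.2,-.35)"
```

```text
t 0.25 pos [ 0.2438 -0.5752  0.2307] shift [  1.24  -6.21 -16.33] turn [8.6  0.   0.01] J [-1.29  0.05  1.61 -0.    1.48 -0.12]
```

All six keys are required in each row.

drive_tool(series=[{"x": 0.2,"y": -0.6,"z": -1.5,"ax": 1.2,"ay": 0,"az": 0},{"x": 0.4,"y": -1.2,"z": -3.0,"ax": 2.4,"ay": 0,"az": 0},{"x": 0.6,"y": -1.8,"z": -4.5,"ax": 3.6,"ay": 0,"az": 0},{"x": 0.8,"y": -2.4,"z": -6.0,"ax": 4.8,"ay": 0,"az": 0},{"x": 1.0,"y": -3.0,"z": -7.5,"ax": 6.0,"ay": 0,"az": 0}])

```text
time: 0.67
tool_pos: [0.3881, -0.4318, 0.206]
tool_rot: [-0.045, 0.706, -0.045, -0.706]
contact_force: [0.6, -0.2, -0.0]
gripper_width: 1.001
```

```bash
python3 -c "
from h import *
go(.559,-.273,.2,-.35)"
```

```text
t 0.67 pos [ 0.3881 -0.4318  0.206 ] shift [ 0.24 -7.17 -5.96] turn [ 2.54 -0.   -0.  ] J [-0.97 -0.04  1.74  0.    1.43  0.73]
```

drive_tool(series=[{"x": 0.1,"y": -1.2,"z": -1.0,"ax": 0.5,"ay": 0,"az": 0},{"x": 0.1,"y": -2.4,"z": -2.0,"ax": 1.0,"ay": 0,"az": 0},{"x": 0.2,"y": -3.6,"z": -3.0,"ax": 1.5,"ay": 0,"az": 0},{"x": 0.2,"y": -4.8,"z": -4.0,"ax": 2.0,"ay": 0,"az": 0},{"x": 0.2,"y": -6.0,"z": -5.0,"ax": 2.5,"ay": 0,"az": 0}])

```text
time: 1.08
tool_pos: [0.5307, -0.298, 0.2011]
tool_rot: [0.121, -0.697, 0.121, 0.697]
contact_force: [0.7, -0.9, -0.4]
gripper_width: 1.001
```

drive_tool(series=[{"x": 0,"y": -0.8,"z": -0.6,"ax": 0,"ay": 0,"az": 0},{"x": 0,"y": -1.2,"z": -1.0,"ax": 0,"ay": 0,"az": 0},{"x": 0,"y": -1.2,"z": -1.0,"ax": 0,"ay": 0,"az": 0}])

```text
time: 1.33
tool_pos: [0.565, -0.2784, 0.2011]
tool_rot: [-0.119, 0.697, -0.119, -0.697]
contact_force: [-0.2, 0.7, -0.2]
gripper_width: 0.998
```

Run:
```python
from h import *
go(.559,-.273,.2,-.35)
f=cams.grab_frame("wrist");np.save("pics/w1.npy",f,allow_pickle=True)
cv2.imwrite("pics/w1.png",f["img"])
```

```text
t 1.33 pos [ 0.565  -0.2784  0.2011] shift [ 0.05 -0.12  0.3 ] turn [ 0.14 -0.    0.  ] J [-0.58  0.08  1.63  0.    1.43  1.33]
```

View pics/w1.png

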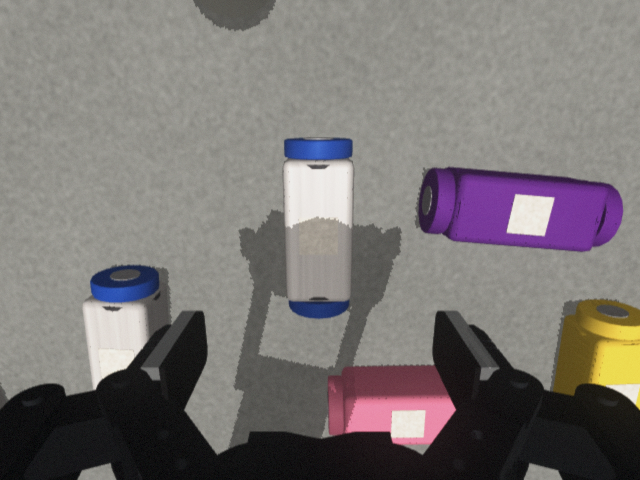

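The wrist view shows the blue-capped jar C with its label near (319,237), body edges at x = 285 to 353, and ends at y = 138 and 318. The purple, pink and yellow look-alikes are clear of it.

Run:
```python
from h import *
f=np.load("pics/w1.npy",allow_pickle=True).item()
im=f["img"]
cv2.imwrite("pics/w1c.png",cv2.resize(im[125:330,260:380],None,fx=2.9,fy=2.9,interpolation=cv2.INTER_CUBIC))
for uv in((319,160),(320.5,300),(319,237),(285,230),(353,230)): print(uv,ray(f,uv,.052).round(4))
def P(x,y,a):
    q=[]
    for s in(-.072,.072):q.append([x+s*np.cos(a),y+s*np.sin(a),.027])
    return proj(f,q).round(1).tolist()
print(P(.558,-.274,-.35))
print(f["cam_to_world"].round(3))
```

```text
(319, 160) [ 0.6103 -0.2932  0.052 ]
(320.5, 300) [ 0.5028 -0.2567  0.052 ]
(319, 237) [ 0.5543 -0.2735  0.052 ]
(285, 230) [ 0.5685 -0.2504  0.052 ]
(353, 230) [ 0.5509 -0.3004  0.052 ]
[[317.3, 302.1], [319.2, 136.0]]
[[-0.331 -0.901 -0.279  0.636]
 [-0.944  0.316  0.098 -0.303]
 [-0.     0.296 -0.955  0.345]
 [ 0.     0.     0.     1.   ]]
```

View pics/w1c.png

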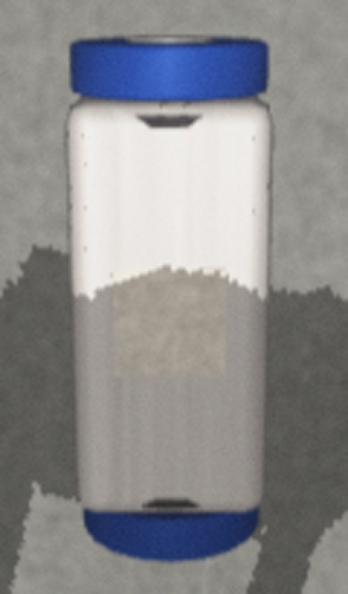

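```bash
python3 -c "
from h import *
go(.555,-.2735,.01,-.333)"
```

```text
t 1.38 pos [ 0.5637 -0.2795  0.201 ] shift [ 7.64 -0.12  0.4 ] turn [-0.07  0.01 -0.01] J [-0.58  0.08  1.63 -0.    1.43  1.33]
```

drive_tool(series=[{"x": 1.2,"y": -0.1,"z": 0.3,"ax": 0,"ay": 0,"az": 0},{"x": 2.6,"y": -0.1,"z": 0.4,"ax": 0,"ay": 0,"az": 0},{"x": 4.0,"y": -0.1,"z": 0.4,"ax": 0,"ay": 0,"az": 0},{"x": 5.4,"y": -0.1,"z": 0.4,"ax": 0,"ay": 0,"az": 0},{"x": 6.4,"y": -0.1,"z": 0.4,"ax": 0,"ay": 0,"az": 0}])

```text
time: 1.8
tool_pos: [0.5516, -0.2748, 0.0379]
tool_rot: [0.121, -0.695, 0.12, 0.698]
contact_force: [-0.4, -0.6, -1.3]
gripper_width: 1.003
```

```bash
python3 -c "
from h import *
go(.555,-.2735,.01,-.333)"
```

```text
t 1.8 pos [ 0.5516 -0.2748  0.0379] shift [ 1.12 -0.09 -0.11] turn [-0.12  0.05  0.  ] J [-0.58  0.23  1.77 -0.    1.15  1.33]
```

drive_tool(series=[{"x": 0.4,"y": 0,"z": 0,"ax": 0,"ay": 0,"az": 0},{"x": 0.9,"y": 0,"z": 0,"ax": 0,"ay": 0,"az": 0},{"x": 1.1,"y": 0,"z": 0,"ax": 0,"ay": 0,"az": 0},{"x": 1.1,"y": 0,"z": 0,"ax": 0,"ay": 0,"az": 0}])

```text
time: 2.13
tool_pos: [0.5544, -0.2747, 0.0137]
tool_rot: [0.12, -0.697, 0.12, 0.697]
contact_force: [-0.1, 0.4, 0.4]
gripper_width: 1.003
```

drive_tool(hand=0.4, series=[{"x": 0,"y": 0,"z": 0,"ax": 0,"ay": 0,"az": 0},{"x": 0,"y": 0,"z": 0,"ax": 0,"ay": 0,"az": 0},{"x": 0,"y": 0,"z": 0,"ax": 0,"ay": 0,"az": 0},{"x": 0,"y": 0,"z": 0,"ax": 0,"ay": 0,"az": 0},{"x": 0,"y": 0,"z": 0,"ax": 0,"ay": 0,"az": 0}])

```text
time: 2.55
tool_pos: [0.5561, -0.2747, 0.016]
tool_rot: [-0.12, 0.698, -0.12, -0.696]
contact_force: [-0.5, 2.1, 6.8]
gripper_width: 0.623
```

Run:
```python
from h import *
go(.555,-.2735,.01,-.333)
f=cams.grab_frame("wrist")
cv2.imwrite("pics/w2.png",f["img"]);print(sensors.state())
```

```text
t 2.55 pos [ 0.5561 -0.2747  0.016 ] shift [ 0.24 -0.03  0.06] turn [-0.09 -0.04 -0.01] J [-0.58  0.26  1.77  0.    1.11  1.33]
{'time': 2.6, 'joint_pos': array([-5.78867161e-01,  2.59721045e-01,  1.76728022e+00,  3.39135485e-04,
        1.11119973e+00,  1.33258752e+00]), 'joint_vel': array([-0.00157169,  0.00032862,  0.00032869, -0.00040366,  0.00181524,
       -0.00184695]), 'joint_efforts': array([-4.05695485e-01, -3.90042043e+01, -2.85917133e+01, -2.35929564e-01,
       -2.24897149e-01, -3.04262147e-03]), 'tool_pos': array([ 0.55613035, -0.27471665,  0.01600003]), 'tool_rot': array([-0.11953377,  0.69800743, -0.12028913, -0.69572109]), 'contact_force': array([0.29489679, 0.73689727, 5.98066536]), 'ft_torque': array([0.29116457, 0.03751148, 0.0372318 ]), 'gripper_width': 0.62467647990412}
```

View pics/w2.png

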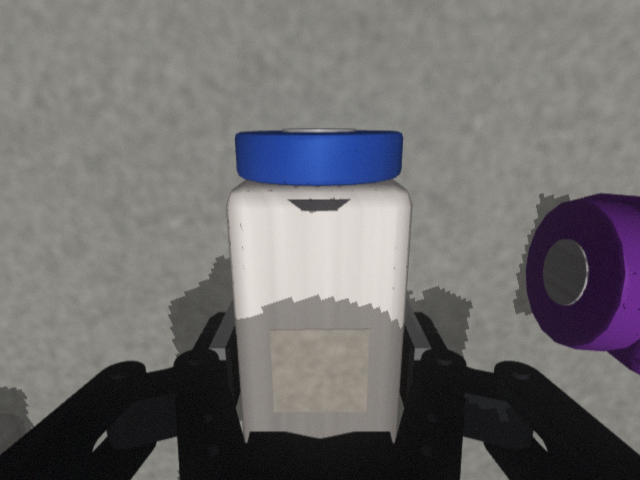

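drive_tool(series=[{"x": -0.3,"y": 0,"z": 0,"ax": 0,"ay": 0,"az": 0},{"x": -1.0,"y": 0,"z": 0,"ax": 0,"ay": 0,"az": 0},{"x": -2.0,"y": 0,"z": 0,"ax": 0,"ay": 0,"az": 0},{"x": -3.0,"y": 0,"z": 0,"ax": 0,"ay": 0,"az": 0},{"x": -3.6,"y": 0,"z": 0,"ax": 0,"ay": 0,"az": 0}])

```text
time: 3.02
tool_pos: [0.5543, -0.2738, 0.1049]
tool_rot: [0.12, -0.697, 0.12, 0.697]
contact_force: [-0.6, -0.1, -6.1]
gripper_width: 0.623
```

drive_tool(series=[{"x": -0.1,"y": 0,"z": 0,"ax": 0,"ay": 0,"az": 0},{"x": -0.1,"y": 0,"z": 0,"ax": 0,"ay": 0,"az": 0},{"x": -0.1,"y": 0,"z": 0,"ax": 0,"ay": 0,"az": 0}])

```text
time: 3.27
tool_pos: [0.5533, -0.2732, 0.1041]
tool_rot: [0.12, -0.696, 0.119, 0.698]
contact_force: [-1.0, 0.3, -6.5]
gripper_width: 0.626
```

```bash
cat >> h.py <<'E'
def feel(n=3,pic=None):
    F=[];M=[];Y=[]
    for i in range(n):
        s=sensors.state();r=rot(s)
        F.append(s["contact_force"]);M.append(r.inv().apply(s["ft_torque"]));T=r.as_matrix()
        if i<n-1 or pic:
            f=cams.grab_frame("wrist")
            if pic and i==n-1: cv2.imwrite(pic,f["img"])
    M=np.array(M)
    print("t",round(s["time"],2),"pos",s["tool_pos"].round(4),"F",np.mean(F,0).round(2),"M tool",M.mean(0).round(3),"My each",M[:,1].round(3),"tilt",round(np.degrees(np.arcsin(T[2,2])),2),"w",round(s["gripper_width"],3))
E
python3 -c "
from h import *
feel(4,'pics/w3.png')"
```

```text
t 3.42 pos [ 0.5532 -0.2731  0.1036] F [-0.32 -0.1  -6.58] M tool [-0.024 -0.039 -0.006] My each [-0.061 -0.066  0.001 -0.028] tilt 0.25 w 0.622
```

View pics/w3.png

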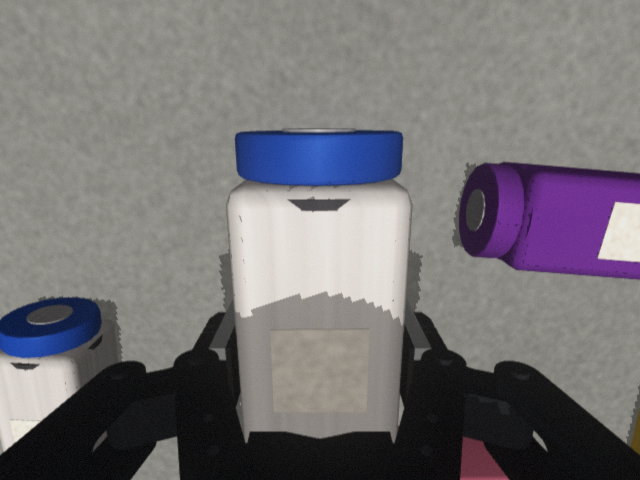

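drive_tool(series=[{"x": 0,"y": 0,"z": 0,"ax": 0,"ay": 0.6,"az": 0},{"x": 0,"y": 0,"z": 0,"ax": 0,"ay": 1.5,"az": 0},{"x": 0,"y": 0,"z": 0,"ax": 0,"ay": 2.4,"az": 0},{"x": 0,"y": 0,"z": 0,"ax": 0,"ay": 3.2,"az": 0},{"x": 0,"y": 0,"z": 0,"ax": 0,"ay": 3.6,"az": 0}])

```text
time: 3.88
tool_pos: [0.5528, -0.273, 0.1043]
tool_rot: [-0.1, 0.797, -0.137, -0.58]
contact_force: [0.7, -0.4, -6.9]
gripper_width: 0.627
```

drive_tool(series=[{"x": 0,"y": 0,"z": 0,"ax": 0,"ay": 0,"az": 0},{"x": 0,"y": 0,"z": 0,"ax": 0,"ay": 0,"az": 0},{"x": 0,"y": 0,"z": 0,"ax": 0,"ay": 0,"az": 0},{"x": 0,"y": 0,"z": 0,"ax": 0,"ay": 0,"az": 0},{"x": 0,"y": 0,"z": 0,"ax": 0,"ay": 0,"az": 0}])

```text
time: 4.3
tool_pos: [0.5552, -0.2744, 0.1066]
tool_rot: [-0.1, 0.797, -0.137, -0.579]
contact_force: [0.3, -0.3, -6.3]
gripper_width: 0.624
```

drive_tool(series=[{"x": 0,"y": 0,"z": 0,"ax": 0,"ay": -0.6,"az": 0},{"x": 0,"y": 0,"z": 0,"ax": 0,"ay": -1.4,"az": 0},{"x": 0,"y": 0,"z": 0,"ax": 0,"ay": -2.2,"az": 0},{"x": 0,"y": 0,"z": 0,"ax": 0,"ay": -3.0,"az": 0},{"x": 0,"y": 0,"z": 0,"ax": 0,"ay": -3.6,"az": 0}])

```text
time: 4.72
tool_pos: [0.5561, -0.2748, 0.1071]
tool_rot: [0.12, -0.697, 0.12, 0.697]
contact_force: [0.5, 0.1, -6.5]
gripper_width: 0.625
```

drive_tool(series=[{"x": 0,"y": 0,"z": 0,"ax": 0,"ay": 0,"az": 0},{"x": 0,"y": 0,"z": 0,"ax": 0,"ay": 0,"az": 0}])

```text
time: 4.88
tool_pos: [0.5557, -0.2745, 0.1063]
tool_rot: [-0.12, 0.698, -0.12, -0.696]
contact_force: [-0.5, -0.0, -6.1]
gripper_width: 0.624
```

```bash
python3 -c "
from h import *
feel(6)"
```

```text
t 5.13 pos [ 0.5542 -0.2738  0.1062] F [-0.48 -0.01 -6.23] M tool [-0.01   0.059 -0.002] My each [0.056 0.07  0.048 0.093 0.051 0.039] tilt -0.02 w 0.628
```

drive_tool(series=[{"x": 0,"y": 0,"z": 0,"ax": 0,"ay": -0.6,"az": 0},{"x": 0,"y": 0,"z": 0,"ax": 0,"ay": -1.5,"az": 0},{"x": 0,"y": 0,"z": 0,"ax": 0,"ay": -2.4,"az": 0},{"x": 0,"y": 0,"z": 0,"ax": 0,"ay": -3.2,"az": 0},{"x": 0,"y": 0,"z": 0,"ax": 0,"ay": -3.6,"az": 0}])

```text
time: 5.55
tool_pos: [0.5554, -0.2745, 0.1063]
tool_rot: [0.137, -0.579, 0.1, 0.797]
contact_force: [0.1, 0.2, -7.1]
gripper_width: 0.629
```

drive_tool(series=[{"x": 0,"y": 0,"z": 0,"ax": 0,"ay": 0,"az": 0},{"x": 0,"y": 0,"z": 0,"ax": 0,"ay": 0,"az": 0},{"x": 0,"y": 0,"z": 0,"ax": 0,"ay": 0,"az": 0},{"x": 0,"y": 0,"z": 0,"ax": 0,"ay": 0,"az": 0},{"x": 0,"y": 0,"z": 0,"ax": 0,"ay": 0,"az": 0}])

```text
time: 5.97
tool_pos: [0.5543, -0.274, 0.1067]
tool_rot: [0.137, -0.58, 0.1, 0.797]
contact_force: [0.1, 0.3, -6.8]
gripper_width: 0.622
```

drive_tool(series=[{"x": 0,"y": 0,"z": 0,"ax": 0,"ay": 0.6,"az": 0},{"x": 0,"y": 0,"z": 0,"ax": 0,"ay": 1.4,"az": 0},{"x": 0,"y": 0,"z": 0,"ax": 0,"ay": 2.2,"az": 0},{"x": 0,"y": 0,"z": 0,"ax": 0,"ay": 3.0,"az": 0},{"x": 0,"y": 0,"z": 0,"ax": 0,"ay": 3.6,"az": 0}])

```text
time: 6.38
tool_pos: [0.5538, -0.2737, 0.1068]
tool_rot: [-0.12, 0.698, -0.12, -0.696]
contact_force: [-0.1, 0.9, -7.1]
gripper_width: 0.625
```

drive_tool(series=[{"x": 0,"y": 0,"z": 0,"ax": 0,"ay": 0,"az": 0},{"x": 0,"y": 0,"z": 0,"ax": 0,"ay": 0,"az": 0}])

```text
time: 6.55
tool_pos: [0.5537, -0.2737, 0.1066]
tool_rot: [0.12, -0.696, 0.12, 0.697]
contact_force: [-0.3, -0.4, -6.4]
gripper_width: 0.623
```

```bash
python3 -c "
from h import *
feel(6,'pics/w4.png')"
```

```text
t 6.8 pos [ 0.5551 -0.2742  0.1063] F [-0.18 -0.04 -6.22] M tool [ 0.012 -0.08   0.002] My each [-0.097 -0.017 -0.087 -0.072 -0.102 -0.105] tilt 0.03 w 0.619
```

Level moment: +0.059 after a tilt one way, −0.080 after the other. The difference of 0.14 N m falls within the ball band. I'll repeat the rocking to confirm it.

drive_tool(series=[{"x": 0,"y": 0,"z": 0,"ax": 0,"ay": 0.6,"az": 0},{"x": 0,"y": 0,"z": 0,"ax": 0,"ay": 1.5,"az": 0},{"x": 0,"y": 0,"z": 0,"ax": 0,"ay": 2.4,"az": 0},{"x": 0,"y": 0,"z": 0,"ax": 0,"ay": 3.2,"az": 0},{"x": 0,"y": 0,"z": 0,"ax": 0,"ay": 3.6,"az": 0}])

```text
time: 7.27
tool_pos: [0.5536, -0.2734, 0.1055]
tool_rot: [-0.1, 0.797, -0.137, -0.579]
contact_force: [-0.1, -0.6, -6.5]
gripper_width: 0.624
```

drive_tool(series=[{"x": 0,"y": 0,"z": 0,"ax": 0,"ay": 0,"az": 0},{"x": 0,"y": 0,"z": 0,"ax": 0,"ay": 0,"az": 0},{"x": 0,"y": 0,"z": 0,"ax": 0,"ay": 0,"az": 0},{"x": 0,"y": 0,"z": 0,"ax": 0,"ay": 0,"az": 0},{"x": 0,"y": 0,"z": 0,"ax": 0,"ay": 0,"az": 0}])

```text
time: 7.68
tool_pos: [0.5553, -0.2744, 0.1067]
tool_rot: [-0.1, 0.797, -0.137, -0.579]
contact_force: [0.3, -0.5, -7.2]
gripper_width: 0.625
```

drive_tool(series=[{"x": 0,"y": 0,"z": 0,"ax": 0,"ay": -0.6,"az": 0},{"x": 0,"y": 0,"z": 0,"ax": 0,"ay": -1.4,"az": 0},{"x": 0,"y": 0,"z": 0,"ax": 0,"ay": -2.2,"az": 0},{"x": 0,"y": 0,"z": 0,"ax": 0,"ay": -3.0,"az": 0},{"x": 0,"y": 0,"z": 0,"ax": 0,"ay": -3.6,"az": 0}])

```text
time: 8.1
tool_pos: [0.5562, -0.2748, 0.1071]
tool_rot: [0.12, -0.697, 0.12, 0.697]
contact_force: [-0.6, 0.5, -6.4]
gripper_width: 0.623
```

drive_tool(series=[{"x": 0,"y": 0,"z": 0,"ax": 0,"ay": 0,"az": 0},{"x": 0,"y": 0,"z": 0,"ax": 0,"ay": 0,"az": 0}])

```text
time: 8.27
tool_pos: [0.5558, -0.2745, 0.1064]
tool_rot: [-0.12, 0.698, -0.12, -0.696]
contact_force: [0.0, 0.4, -6.8]
gripper_width: 0.622
```

```bash
python3 -c "
from h import *
feel(6)"
```

```text
t 8.52 pos [ 0.5542 -0.2738  0.1062] F [ 0.03  0.1  -6.47] M tool [-0.001  0.053  0.011] My each [0.081 0.035 0.066 0.035 0.077 0.024] tilt -0.01 w 0.622
```

drive_tool(series=[{"x": 0,"y": 0,"z": 0,"ax": 0,"ay": -0.6,"az": 0},{"x": 0,"y": 0,"z": 0,"ax": 0,"ay": -1.5,"az": 0},{"x": 0,"y": 0,"z": 0,"ax": 0,"ay": -2.4,"az": 0},{"x": 0,"y": 0,"z": 0,"ax": 0,"ay": -3.2,"az": 0},{"x": 0,"y": 0,"z": 0,"ax": 0,"ay": -3.6,"az": 0}])

```text
time: 8.93
tool_pos: [0.5554, -0.2744, 0.1063]
tool_rot: [0.137, -0.579, 0.1, 0.797]
contact_force: [-0.5, -0.7, -6.0]
gripper_width: 0.622
```

drive_tool(series=[{"x": 0,"y": 0,"z": 0,"ax": 0,"ay": 0,"az": 0},{"x": 0,"y": 0,"z": 0,"ax": 0,"ay": 0,"az": 0},{"x": 0,"y": 0,"z": 0,"ax": 0,"ay": 0,"az": 0},{"x": 0,"y": 0,"z": 0,"ax": 0,"ay": 0,"az": 0},{"x": 0,"y": 0,"z": 0,"ax": 0,"ay": 0,"az": 0}])

```text
time: 9.35
tool_pos: [0.5543, -0.274, 0.1067]
tool_rot: [0.137, -0.58, 0.1, 0.797]
contact_force: [-0.7, 0.9, -6.8]
gripper_width: 0.624
```

drive_tool(series=[{"x": 0,"y": 0,"z": 0,"ax": 0,"ay": 0.6,"az": 0},{"x": 0,"y": 0,"z": 0,"ax": 0,"ay": 1.4,"az": 0},{"x": 0,"y": 0,"z": 0,"ax": 0,"ay": 2.2,"az": 0},{"x": 0,"y": 0,"z": 0,"ax": 0,"ay": 3.0,"az": 0},{"x": 0,"y": 0,"z": 0,"ax": 0,"ay": 3.6,"az": 0}])

```text
time: 9.77
tool_pos: [0.5538, -0.2737, 0.1068]
tool_rot: [-0.12, 0.698, -0.12, -0.696]
contact_force: [-0.7, 0.3, -5.8]
gripper_width: 0.626
```

drive_tool(series=[{"x": 0,"y": 0,"z": 0,"ax": 0,"ay": 0,"az": 0},{"x": 0,"y": 0,"z": 0,"ax": 0,"ay": 0,"az": 0}])

```text
time: 9.93
tool_pos: [0.5537, -0.2737, 0.1065]
tool_rot: [0.12, -0.696, 0.12, 0.697]
contact_force: [0.3, 0.5, -5.9]
gripper_width: 0.627
```

```bash
python3 -c "
from h import *
feel(6,'pics/w5.png')
go(.4427,.3312,.2,-.19)"
```

```text
t 10.18 pos [ 0.555  -0.2742  0.1063] F [-0.24 -0.14 -6.14] M tool [-0.013 -0.073 -0.023] My each [ 0.005 -0.106 -0.077 -0.08  -0.223  0.044] tilt 0.03 w 0.626
t 10.23 pos [ 0.555  -0.2742  0.1062] shift [ -3.74 -21.32  12.33] turn [-1.73  0.01  0.  ] J [-0.58  0.15  1.73 -0.    1.27  1.33]
```

View pics/w5.png

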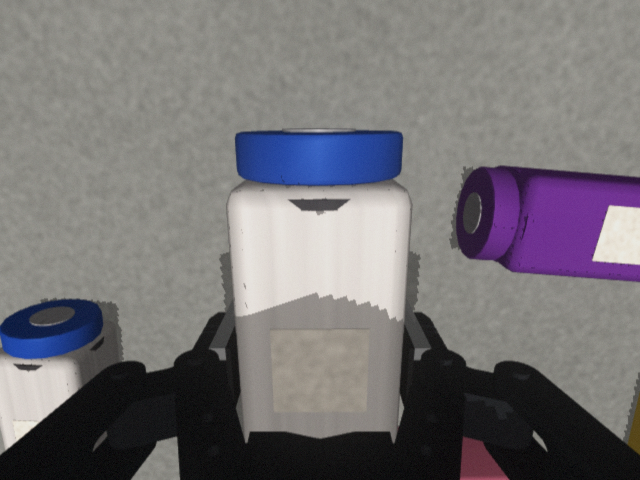

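The repeat gives +0.053 and −0.073, so 0.126 N m. The view shows the jar has not shifted in the grip, so the ball is in this jar. Next I measure the stand.

Run:
```python
from h import *
f=cams.grab_frame("top");np.save("pics/t2.npy",f,allow_pickle=True)
cv2.imwrite("pics/t2c.png",cv2.resize(f["img"][225:315,130:200],None,fx=6.5,fy=6.5,interpolation=cv2.INTER_CUBIC))
f=cams.grab_frame("scene");np.save("pics/s2.npy",f,allow_pickle=True)
cv2.imwrite("pics/s2c.png",cv2.resize(f["img"][215:285,425:500],None,fx=8,fy=8,interpolation=cv2.INTER_CUBIC))
```

```text
(no output)
```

View pics/t2c.png

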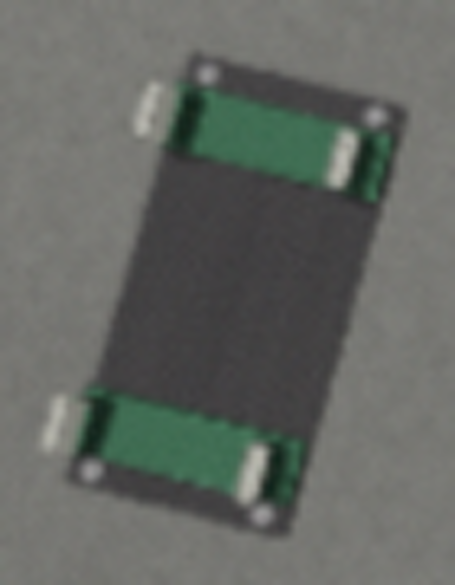

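View pics/s2c.png

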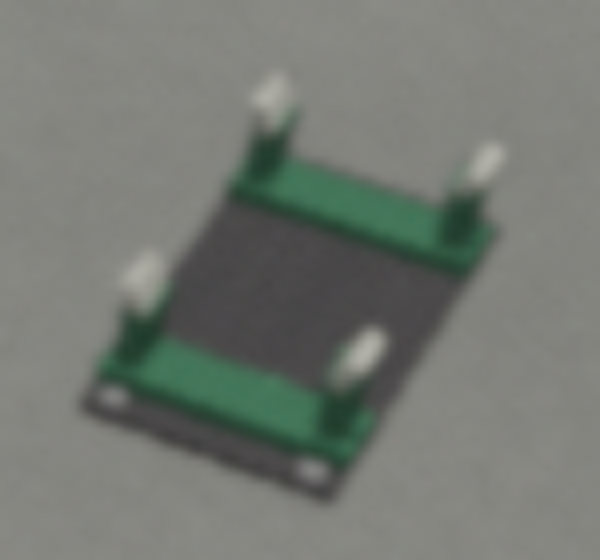

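Run:
```python
from h import *
ft=np.load("pics/t2.npy",allow_pickle=True).item();fs=np.load("pics/s2.npy",allow_pickle=True).item()
def do(f,pts,o,s,z):
    W=np.array([ray(f,(np.array(p)+.5)/s-.5+o,z)[:2] for p in pts]);c=W.mean(0)
    v1=(W[0]-W[3]);v2=W[1]-W[2];w1=W[0]-W[1];w2=W[3]-W[2]
    an=lambda v:round(np.degrees(np.arctan2(v[1],v[0])),2)
    print(c.round(4),"yaw",an(v1),an(v2),an(w1)-90,an(w2)-90,"len",[round(np.linalg.norm(q),4) for q in(v1,v2,w1,w2)])
o=np.array([130,225])
do(ft,[(192,52),(407,105),(287,535),(70,485)],o,6.5,.004)
do(ft,[(207,74),(376,117),(262,515),(91,470)],o,6.5,.005)
do(ft,[(151,109),(342,158),(254,473),(58,423)],o,6.5,.046)
o=np.array([425,215])
# scene order: far(+x) left(+y) , +x right, -x right, -x left
do(fs,[(312,470),(113,397),(0,0),(0,0)],o,8,.005)
do(fs,[(362,355),(145,282),(271,100),(486,162)],o,8,.044)
```

```text
[0.4412 0.3262] yaw -13.13 -13.47 -13.370000000000005 -12.25 len [np.float64(0.1766), np.float64(0.1749), np.float64(0.0896), np.float64(0.0886)]
[0.4412 0.3279] yaw -13.78 -13.81 -13.780000000000001 -13.980000000000004 len [np.float64(0.1618), np.float64(0.162), np.float64(0.0704), np.float64(0.0704)]
[0.4413 0.3266] yaw -13.86 -13.38 -13.86 -13.579999999999998 len [np.float64(0.1238), np.float64(0.1234), np.float64(0.0767), np.float64(0.0778)]
[0.4021 0.2525] yaw 30.5 18.33 -13.719999999999999 -90.0 len [np.float64(0.2814), np.float64(0.2379), np.float64(0.07), np.float64(0.0)]
[0.4427 0.327 ] yaw -13.98 -13.19 -12.260000000000005 -9.799999999999997 len [np.float64(0.1272), np.float64(0.1239), np.float64(0.0747), np.float64(0.0766)]
```

```bash
python3 -c "
from h import *
go(.4413,.327,.16,-.237)"
```

```text
t 10.33 pos [ 0.5549 -0.2741  0.1061] shift [ -2.15 -21.14  12.32] turn [-1.19  0.01  0.  ] J [-0.58  0.14  1.73 -0.    1.27  1.33]
```

drive_tool(series=[{"x": -0.8,"y": -0.5,"z": 0.3,"ax": 0,"ay": 0,"az": 0},{"x": -1.6,"y": -1.4,"z": 0.8,"ax": -0.1,"ay": 0,"az": 0},{"x": -2.1,"y": -2.6,"z": 1.5,"ax": -0.2,"ay": 0,"az": 0},{"x": -2.1,"y": -3.8,"z": 2.2,"ax": -0.3,"ay": 0,"az": 0},{"x": -2.1,"y": -5.0,"z": 2.9,"ax": -0.4,"ay": 0,"az": 0}])

```text
time: 10.75
tool_pos: [0.5288, -0.1312, 0.1607]
tool_rot: [-0.108, 0.7, -0.108, -0.698]
contact_force: [0.6, 1.3, -7.7]
gripper_width: 0.622
```

```bash
python3 -c "
from h import *
go(.4413,.327,.16,-.237)"
```

```text
t 10.75 pos [ 0.5288 -0.1312  0.1607] shift [ -0.   -16.42   8.87] turn [-0.8  -0.04 -0.  ] J [-0.38 -0.09  1.87  0.    1.35  1.5 ]
```

drive_tool(series=[{"x": 0,"y": -1.2,"z": 0.7,"ax": -0.1,"ay": 0,"az": 0},{"x": 0,"y": -2.5,"z": 1.4,"ax": -0.2,"ay": 0,"az": 0},{"x": 0,"y": -3.8,"z": 2.1,"ax": -0.3,"ay": 0,"az": 0},{"x": 0,"y": -5.1,"z": 2.8,"ax": -0.4,"ay": 0,"az": 0},{"x": 0,"y": -6.4,"z": 3.5,"ax": -0.5,"ay": 0,"az": 0}])

```text
time: 11.17
tool_pos: [0.4924, 0.0485, 0.159]
tool_rot: [-0.093, 0.701, -0.092, -0.701]
contact_force: [0.9, 0.5, -5.5]
gripper_width: 0.626
```

drive_tool(series=[{"x": 0,"y": -1.3,"z": 0.7,"ax": 0,"ay": 0,"az": 0},{"x": 0,"y": -2.6,"z": 1.4,"ax": -0.1,"ay": 0,"az": 0},{"x": 0,"y": -3.9,"z": 2.1,"ax": -0.1,"ay": 0,"az": 0},{"x": 0,"y": -5.2,"z": 2.8,"ax": -0.2,"ay": 0,"az": 0},{"x": 0,"y": -6.2,"z": 3.4,"ax": -0.2,"ay": 0,"az": 0}])

```text
time: 11.58
tool_pos: [0.4503, 0.2212, 0.1592]
tool_rot: [-0.086, 0.702, -0.085, -0.702]
contact_force: [0.3, -0.4, -6.0]
gripper_width: 0.621
```

```bash
python3 -c "
from h import *
go(.4413,.327,.16,-.237)"
```

```text
t 11.58 pos [0.4503 0.2212 0.1592] shift [-0.03 -4.02  1.37] turn [-0.07 -0.    0.01] J [ 0.31 -0.19  1.97  0.    1.37  2.12]
```

drive_tool(series=[{"x": 0,"y": -1.2,"z": 0.3,"ax": 0,"ay": 0,"az": 0},{"x": 0,"y": -2.4,"z": 0.7,"ax": 0,"ay": 0,"az": 0},{"x": 0,"y": -3.2,"z": 1.0,"ax": 0,"ay": 0,"az": 0},{"x": 0,"y": -3.2,"z": 1.0,"ax": 0,"ay": 0,"az": 0},{"x": 0,"y": -3.2,"z": 1.0,"ax": 0,"ay": 0,"az": 0}])

```text
time: 12.0
tool_pos: [0.4459, 0.3033, 0.1588]
tool_rot: [0.085, -0.702, 0.086, 0.702]
contact_force: [0.2, 0.1, -6.7]
gripper_width: 0.625
```

Run:
```python
from h import *
f=cams.grab_frame("wrist");np.save("pics/w6.npy",f,allow_pickle=True);cv2.imwrite("pics/w6.png",f["img"])
for i in range(3):
    go(.4413,.327,.16,-.237); cams.grab_frame("wrist")
```

```text
t 12.05 pos [0.446  0.3024 0.1586] shift [-0.05 -0.91  0.42] turn [-0.08  0.   -0.01] J [ 0.46 -0.1   1.88 -0.    1.36  2.27]
t 12.1 pos [0.4462 0.3019 0.1587] shift [-0.05 -0.93  0.43] turn [-0.09  0.   -0.01] J [ 0.46 -0.1   1.88 -0.    1.36  2.27]
t 12.15 pos [0.4463 0.3016 0.1587] shift [-0.05 -0.94  0.44] turn [-0.1   0.   -0.01] J [ 0.46 -0.1   1.88 -0.    1.36  2.27]
```

View pics/w6.png

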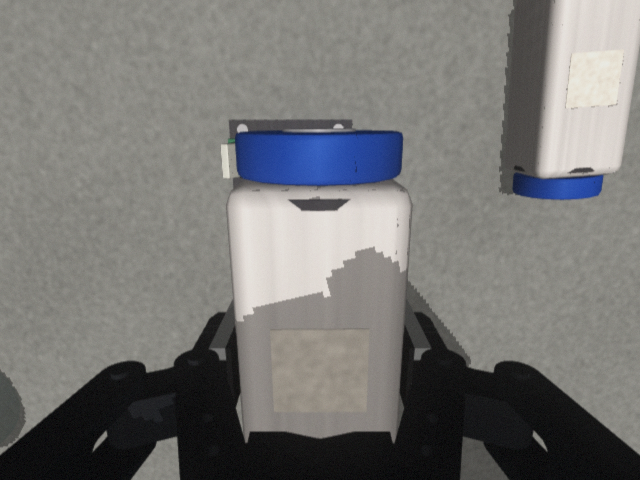

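drive_tool(series=[{"x": 0,"y": -0.5,"z": 0.2,"ax": -0.1,"ay": 0,"az": 0},{"x": 0.5,"y": -0.93,"z": 0.43,"ax": -0.1,"ay": 0,"az": 0},{"x": 1.3,"y": -0.93,"z": 0.43,"ax": -0.1,"ay": 0,"az": 0},{"x": 2.2,"y": -0.93,"z": 0.43,"ax": -0.1,"ay": 0,"az": 0},{"x": 2.8,"y": -0.93,"z": 0.43,"ax": -0.1,"ay": 0,"az": 0}])

```text
time: 12.62
tool_pos: [0.44, 0.3275, 0.0859]
tool_rot: [0.083, -0.701, 0.084, 0.703]
contact_force: [-0.4, -0.6, -6.9]
gripper_width: 0.621
```

drive_tool(series=[{"x": 0.2,"y": 0,"z": 0,"ax": 0,"ay": 0,"az": 0},{"x": 0.2,"y": 0,"z": 0,"ax": 0,"ay": 0,"az": 0},{"x": 0.2,"y": 0,"z": 0,"ax": 0,"ay": 0,"az": 0}])

```text
time: 12.87
tool_pos: [0.4415, 0.3278, 0.0839]
tool_rot: [0.083, -0.702, 0.083, 0.702]
contact_force: [0.9, -0.2, -6.4]
gripper_width: 0.623
```

Run:
```python
from h import *
f=cams.grab_frame("wrist");np.save("pics/w7.npy",f,allow_pickle=True);cv2.imwrite("pics/w7.png",f["img"])
for i in range(3):
    go(.4413,.327,.0265,-.237); f=cams.grab_frame("scene")
np.save("pics/s7.npy",f,allow_pickle=True)
cv2.imwrite("pics/s7.png",cv2.resize(f["img"][160:300,400:540],None,fx=4.2,fy=4.2,interpolation=cv2.INTER_CUBIC))
```

```text
t 12.92 pos [0.4421 0.3281 0.0849] shift [2.34 0.05 0.03] turn [ 0.01 -0.02  0.02] J [0.5  0.01 1.91 0.   1.22 2.31]
t 12.97 pos [0.4425 0.3282 0.0854] shift [2.36 0.06 0.04] turn [ 0.01 -0.02  0.02] J [0.5  0.01 1.91 0.   1.22 2.31]
t 13.02 pos [0.4425 0.3282 0.0856] shift [2.36 0.06 0.04] turn [ 0.01 -0.03  0.03] J [0.5  0.01 1.91 0.   1.22 2.31]
```

View pics/w7.png

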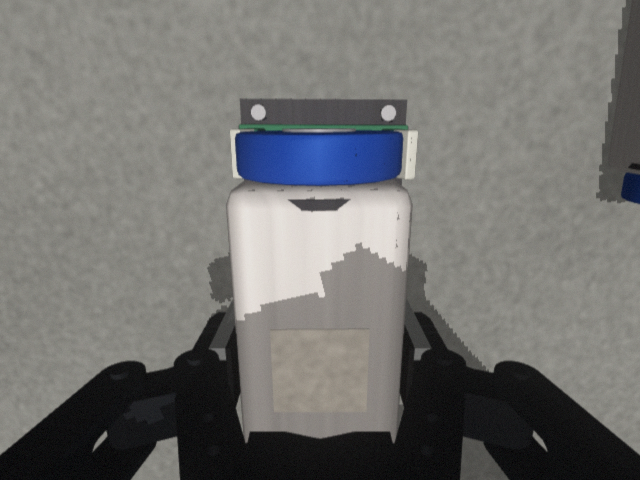

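View pics/s7.png

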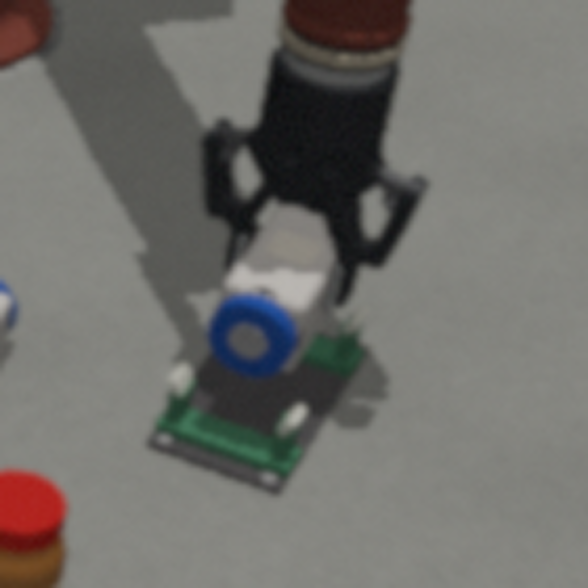

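Run:
```python
from h import *
f=np.load("pics/w7.npy",allow_pickle=True).item()
a=ray(f,(258.5,112),.005);b=ray(f,(389,113),.005);print(a,b,np.linalg.norm(a-b),np.degrees(np.arctan2(*(a-b)[1::-1]))-90)
m=(a+b)/2; y=-.237
print("centre",m[:2]-.081*np.array([np.cos(y),np.sin(y)]))
# jar label centre in hand, top at z = tcp+.0395
l=ray(f,(319.5,370.5),.085+.0395);print("label",l)
```

```text
[0.5270919  0.34198197 0.005     ] [0.51001954 0.27327602 0.005     ] 0.07079528842025279 -13.954483576267066
centre [0.43981993 0.32664679]
label [0.4432841 0.328098  0.1245   ]
```

drive_tool(series=[{"x": 0,"y": 0.08,"z": 0.08,"ax": 0,"ay": 0,"az": 0},{"x": 0.4,"y": 0.08,"z": 0.08,"ax": 0,"ay": 0,"az": 0},{"x": 0.8,"y": 0.08,"z": 0.08,"ax": 0,"ay": 0,"az": 0},{"x": 0.8,"y": 0.08,"z": 0.08,"ax": 0,"ay": 0,"az": 0},{"x": 0.8,"y": 0.08,"z": 0.08,"ax": 0,"ay": 0,"az": 0}])

```text
time: 13.48
tool_pos: [0.4377, 0.3253, 0.0619]
tool_rot: [0.083, -0.701, 0.084, 0.703]
contact_force: [-0.4, -0.3, -6.5]
gripper_width: 0.625
```

Run:
```python
from h import *
f=cams.grab_frame("wrist");cams.grab_frame("wrist");cv2.imwrite("pics/w8.png",f["img"][60:260,180:460].repeat(2,0).repeat(2,1))
feel(2);go(.4405,.3268,.0265,-.237)
```

```text
t 13.63 pos [0.4391 0.3261 0.0639] F [-0.53 -0.32 -5.65] M tool [-0.019 -0.032  0.017] My each [-0.036 -0.027] tilt -0.01 w 0.622
t 13.63 pos [0.4391 0.3261 0.0639] shift [ 1.5  -0.04 -0.05] turn [ 0.01 -0.    0.  ] J [0.5  0.03 1.93 0.   1.18 2.31]
```

View pics/w8.png

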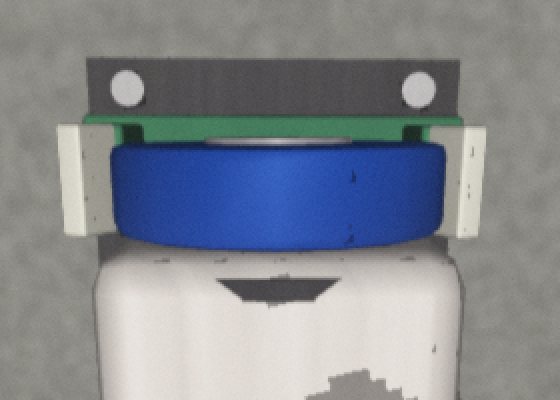

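drive_tool(series=[{"x": 0.1,"y": -0.05,"z": -0.04,"ax": 0,"ay": 0,"az": 0},{"x": 0.3,"y": -0.05,"z": -0.04,"ax": 0,"ay": 0,"az": 0},{"x": 0.5,"y": -0.05,"z": -0.04,"ax": 0,"ay": 0,"az": 0},{"x": 0.6,"y": -0.05,"z": -0.04,"ax": 0,"ay": 0,"az": 0},{"x": 0.6,"y": -0.05,"z": -0.04,"ax": 0,"ay": 0,"az": 0}])

```text
time: 14.05
tool_pos: [0.4394, 0.3265, 0.0475]
tool_rot: [0.083, -0.701, 0.084, 0.703]
contact_force: [-0.6, 0.6, -6.0]
gripper_width: 0.625
```

Run:
```python
from h import *
f=cams.grab_frame("wrist");cams.grab_frame("wrist");cv2.imwrite("pics/w9.png",f["img"][60:260,180:460].repeat(2,0).repeat(2,1))
feel(2);go(.4405,.3268,.0265,-.237)
```

```text
t 14.2 pos [0.4402 0.327  0.0487] F [ 0.11  0.33 -6.68] M tool [ 0.019 -0.047  0.026] My each [-0.081 -0.014] tilt 0.01 w 0.627
t 14.2 pos [0.4402 0.327  0.0487] shift [ 0.89  0.   -0.01] turn [ 0.01  0.   -0.  ] J [0.5  0.06 1.93 0.   1.15 2.31]
```

View pics/w9.png

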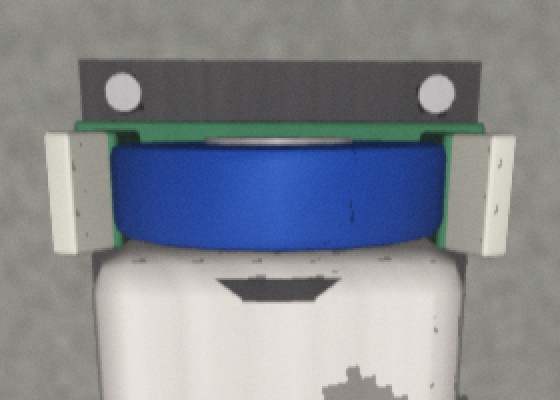

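Centred: the lips' mid column is 280 against 278.5 for the cap. I'll lower it slowly.

drive_tool(series=[{"x": 0.15,"y": 0,"z": 0,"ax": 0,"ay": 0,"az": 0},{"x": 0.3,"y": 0,"z": 0,"ax": 0,"ay": 0,"az": 0},{"x": 0.45,"y": 0,"z": 0,"ax": 0,"ay": 0,"az": 0},{"x": 0.55,"y": 0,"z": 0,"ax": 0,"ay": 0,"az": 0},{"x": 0.6,"y": 0,"z": 0,"ax": 0,"ay": 0,"az": 0}])

```text
time: 14.62
tool_pos: [0.4398, 0.3267, 0.033]
tool_rot: [0.083, -0.702, 0.084, 0.703]
contact_force: [0.5, -0.4, -6.2]
gripper_width: 0.626
```

Run:
```python
from h import *
feel(3);go(.4405,.3268,.0265,-.237)
```

```text
t 14.72 pos [0.4399 0.3268 0.0332] F [ 0.06 -0.31 -6.61] M tool [ 0.007 -0.08  -0.   ] My each [-0.092 -0.09  -0.058] tilt 0.05 w 0.624
t 14.72 pos [0.4399 0.3268 0.0332] shift [ 0.27 -0.01 -0.02] turn [ 0.01  0.01 -0.01] J [ 0.5   0.08  1.94 -0.    1.12  2.31]
```

Still no contact and the weight is unchanged.

drive_tool(series=[{"x": 0.08,"y": 0,"z": 0,"ax": 0,"ay": 0,"az": 0},{"x": 0.14,"y": 0,"z": 0,"ax": 0,"ay": 0,"az": 0},{"x": 0.2,"y": 0,"z": 0,"ax": 0,"ay": 0,"az": 0},{"x": 0.2,"y": 0,"z": 0,"ax": 0,"ay": 0,"az": 0}])

```text
time: 15.05
tool_pos: [0.44, 0.3269, 0.0285]
tool_rot: [0.083, -0.702, 0.083, 0.702]
contact_force: [0.1, -0.4, -6.6]
gripper_width: 0.62
```

Run:
```python
from h import *
feel(3);go(.4405,.3268,.0265,-.237)
```

```text
t 15.15 pos [0.4402 0.327  0.0287] F [ 0.06 -0.13 -6.31] M tool [ 0.03  -0.066  0.   ] My each [-0.1   -0.058 -0.041] tilt 0.01 w 0.625
t 15.15 pos [0.4402 0.327  0.0287] shift [ 0.09  0.   -0.01] turn [ 0.01  0.   -0.  ] J [0.5  0.09 1.94 0.   1.11 2.31]
```

drive_tool(series=[{"x": 0.04,"y": 0,"z": 0,"ax": 0,"ay": 0,"az": 0},{"x": 0.08,"y": 0,"z": 0,"ax": 0,"ay": 0,"az": 0},{"x": 0.08,"y": 0,"z": 0,"ax": 0,"ay": 0,"az": 0}])

```text
time: 15.4
tool_pos: [0.4405, 0.3272, 0.028]
tool_rot: [0.083, -0.702, 0.083, 0.702]
contact_force: [-5.6, -2.1, 2.3]
gripper_width: 0.623
```

Run:
```python
from h import *
feel(3);go(.4405,.3268,.0265,-.237)
```

```text
t 15.5 pos [0.4405 0.3272 0.028 ] F [-4.94 -1.9   2.03] M tool [ 0.111 -0.346  0.539] My each [-0.319 -0.326 -0.393] tilt -0.01 w 0.623
t 15.5 pos [0.4405 0.3272 0.028 ] shift [ 0.06  0.02 -0.  ] turn [ 0.01 -0.   -0.  ] J [ 0.5   0.09  1.94 -0.    1.11  2.31]
```

The saddle contact came at the expected height, and the stand now bears the weight. Releasing.

drive_tool(hand=1.0, series=[{"x": 0,"y": 0,"z": 0,"ax": 0,"ay": 0,"az": 0},{"x": 0,"y": 0,"z": 0,"ax": 0,"ay": 0,"az": 0},{"x": 0,"y": 0,"z": 0,"ax": 0,"ay": 0,"az": 0},{"x": 0,"y": 0,"z": 0,"ax": 0,"ay": 0,"az": 0},{"x": 0,"y": 0,"z": 0,"ax": 0,"ay": 0,"az": 0}])

```text
time: 15.92
tool_pos: [0.4406, 0.3272, 0.0272]
tool_rot: [-0.084, 0.702, -0.083, -0.702]
contact_force: [0.5, -0.1, 0.9]
gripper_width: 1.0
```

Run:
```python
from h import *
feel(3,'pics/w10.png')
```

```text
t 16.02 pos [0.4404 0.3271 0.0269] F [-0.09  0.35  0.16] M tool [ 0.013 -0.013  0.006] My each [-0.014 -0.054  0.028] tilt -0.02 w 0.999
```

View pics/w10.png

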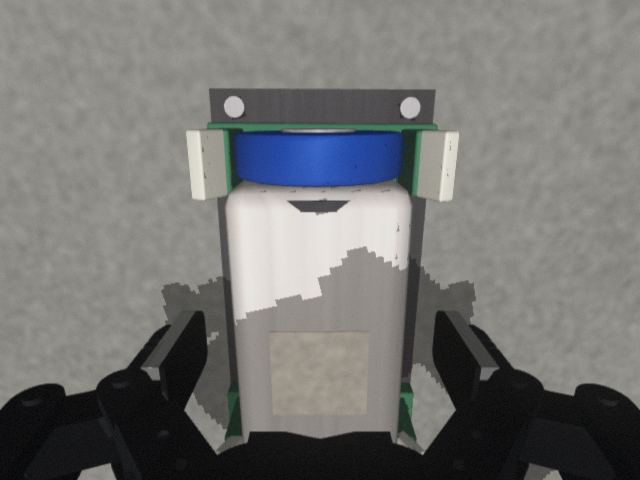

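Wrist view: the fingers are clear on both sides and the jar lies between the cheeks, label up at (319,373). Backing straight up.

drive_tool(series=[{"x": -0.4,"y": 0,"z": 0,"ax": 0,"ay": 0,"az": 0},{"x": -1.2,"y": 0,"z": 0,"ax": 0,"ay": 0,"az": 0},{"x": -2.4,"y": 0,"z": 0,"ax": 0,"ay": 0,"az": 0},{"x": -3.6,"y": 0,"z": 0,"ax": 0,"ay": 0,"az": 0},{"x": -4.8,"y": 0,"z": 0,"ax": 0,"ay": 0,"az": 0}])

```text
time: 16.48
tool_pos: [0.44, 0.3269, 0.1486]
tool_rot: [0.083, -0.702, 0.083, 0.702]
contact_force: [0.7, 1.1, 1.3]
gripper_width: 1.0
```

drive_tool(series=[{"x": -1.0,"y": 0,"z": 1.2,"ax": 0,"ay": 0,"az": 0},{"x": -1.6,"y": 0,"z": 2.0,"ax": 0,"ay": 0,"az": 0},{"x": -1.6,"y": 0,"z": 2.0,"ax": 0,"ay": 0,"az": 0},{"x": -1.6,"y": 0,"z": 2.0,"ax": 0,"ay": 0,"az": 0}])

```text
time: 16.82
tool_pos: [0.3918, 0.3393, 0.1888]
tool_rot: [-0.084, 0.703, -0.082, -0.701]
contact_force: [0.1, 0.2, -0.4]
gripper_width: 0.996
```

Run:
```python
from h import *
f=cams.grab_frame("wrist");np.save("pics/w11.npy",f,allow_pickle=True);cv2.imwrite("pics/w11.png",f["img"])
f=cams.grab_frame("scene");cv2.imwrite("pics/s11.png",cv2.resize(f["img"][190:300,410:520],None,fx=5.2,fy=5.2,interpolation=cv2.INTER_CUBIC))
feel(2)
```

```text
t 16.97 pos [0.3916 0.3381 0.1856] F [-0.35 -0.44 -0.39] M tool [ 0.014 -0.022 -0.012] My each [-0.038 -0.005] tilt 0.07 w 1.004
```

View pics/w11.png

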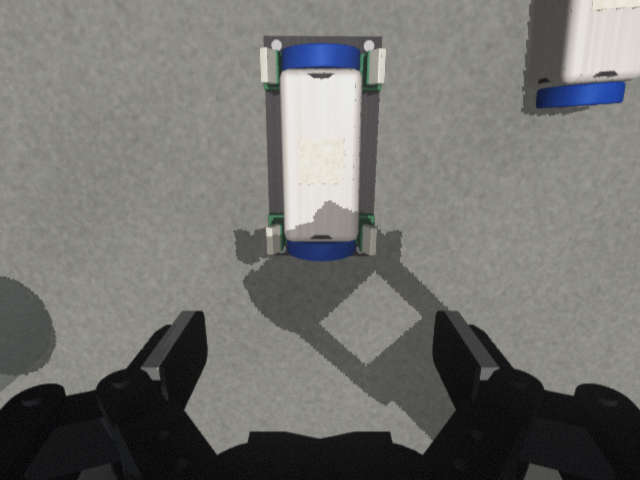

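View pics/s11.png

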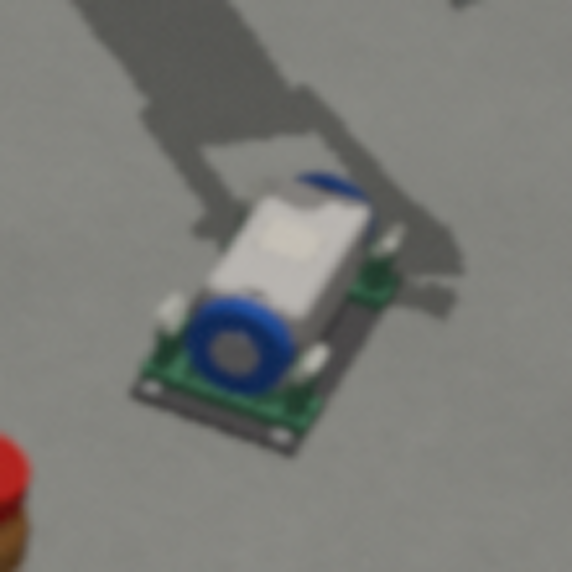

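The jar sits down between all four cheeks, level and label up: label (321,161), plate from 264 to 382. One last numeric check, then I hand in.

Run:
```python
from h import *
from plant import workorder
f=np.load("pics/w11.npy",allow_pickle=True).item()
l=ray(f,(321.5,161),.066);m=(ray(f,(277,45.5),.005)+ray(f,(369,45.5),.005))/2
u=np.array([np.cos(-.237),np.sin(-.237)]);c=m[:2]-.081*u
d=l[:2]-c;print(l,c,"along",d@u,"across",d@[-u[1],u[0]])
w=[ray(f,p,.066)[:2] for p in((320,75),(320,237))];print("wedge mid",((w[0]+w[1])/2-c)@u)
if abs(d@u)<.006: print(workorder.job_done(), sensors.state()["time"])
```

```text
[0.44029302 0.32742863 0.066     ] [0.43995803 0.32650671] along 0.00010916835490003458 across 0.0009748023865680883
wedge mid 0.00020767479119350102
the job is handed in; nothing more can be done
the job is handed in; nothing more can be done
```

The jar with the ball is in the green stand, fully down and label up, and I handed the job in at about 17 s of robot time. It was the first jar I picked up, the one nearest the pot.

- **Feel:** I rocked it about ±18° through two full cycles, clear of the bench. The level moment about its y axis was +0.059 and then −0.080 N m, and on the repeat +0.053 and −0.073. Those differences of 0.14 and 0.13 N m are within the range given for the ball. Single readings were noisy, so these are averages of six, and the last set scattered most. The jar did not shift in the grip. I left the other two jars where they lay, as the ball was already found by feel.
- **Placing:** I centred it over the stand by the wrist camera and lowered it in small steps until the saddles took the weight at about the expected height, then let go. There was a sideways push of about 5 N at contact, which went away on release.
- **Last checks:** The jar's centre is about 0.1 mm off lengthwise and 1 mm off across, and it sits level between all four cheeks. The hand is open and well clear, with no force on it. No check failed; the stand position from the wrist and top cameras differed by about 1.5 mm, within their calibration.

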